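# Zero the burrs of a coffee grinder and back it off to its setting

## Robot

A 6-joint arm with a two-finger parallel gripper is mounted at the origin on the work surface. World frame = base frame: x ahead of the robot, y to its left, z up, the work surface at z = 0. Lengths are in mm, angles in rad, forces in N, time in s.
With the tool pointing down it reaches from about 325 to 875 mm from the base axis. Payload 4.4 kg.
Tool frame: the origin (TCP) lies on the centre line of the jaws, within the pads' length; the fingertips stand ahead of it and the grasp point (between the pads) lies 6 mm ahead of it (ctrl.tcp_to_tips is the z of the fingertips in the tool frame, in mm); z points along the fingers, y is the direction in which the jaws open and shut (so a half turn about z gives the same grasp; the last joint's range is limited). The gripper opens to 85 mm and grips with 20 to 120 N. Pads are 22 mm wide; open, the fingers measure 114 mm over their backs; the gripper's body (76 mm by 85 mm) begins 54 mm behind the grasp point. The pads swing forward as they close: fully open they stand 13 mm farther back than shut.
Start: joints at [-1.312, 0.207, 1.542, -0, 1.393, -0.15], TCP at [229.083, -527.398, 256.282] pointing down, gripper open.
Joint ranges: [-2.73, 2.73], [-0.86, 2.22], [0.23, 2.46], [-1.11, 4.25], [0.08, 2.63], [-2.82, 2.82]. Speed limits (rad/s): [2.79, 2.79, 3.14, 3.14, 3.14, 3.14].

## Interface

Orientations are given as a 3x3 rotation matrix whose columns are the frame's x, y, z axes.
In Python, from plant import ctrl, sensors, optics gives the robot as it stands. Calls block until the motion is done:
- ctrl.move_ptp(position, orientation): joint-space move of the TCP to a pose.
- ctrl.move_l(position, rot=None, vel=150, threshold=None): straight line of the TCP; rot=None keeps the orientation; vel is the mean speed in mm/s. With threshold (N) it stops when the force on the tool has changed by that much, and returns True; else False.
- ctrl.set_joints(angles): joint-space move.
- ctrl.gripper_to(opening, force=None): finger opening in mm; force is the grip in N (None keeps the last); returns when the fingers have stopped.
- ctrl.hold(seconds).
- ctrl.solve_ik(position, orientation): joint angles nearest the present ones, or None.
- sensors.read_state(): the state.
- optics.grab_frame(name): name is "scene" or "top"; returns (picture, depth): 420x560x3 uint8, red, green, blue; 420x560 float32, mm along the optical axis (not along the pixel's ray), 0 where there is no reading.
- optics.camera_params(name): a dict with "mtx" (3x3 intrinsics, pixels), "k1" (the pictures are not rectified: a ray, as slopes to the right and down, at radius r is drawn at 1 + k1 r^2 times it, then the intrinsics apply), "R" (3x3) and "t" (3): a world point X has camera coordinates R X + t. Camera axes: x right, y down, z forward; pixel columns grow to the right and rows downward; lengths in mm; the calibration is good to about 2 mm. A picture is of the moment at which its call begins. camera_params takes no time and is no camera call.
A pose or a line that the arm cannot do raises ctrl.MotionError and nothing moves.
- ctrl.finish_job(): hands the job in, once; it reports no verdict.
The state is a dict: "t": time; "q": joint angles; "qvel": joint speeds; "tau": joint torques, N m; "eef_pos": TCP position; "eef_rot": TCP orientation; "force": force on the tool from outside, world axes, zero at the start; "wrist_torque": the same for the moment, N m; "grip_width": finger opening in mm.
Only numpy, scipy, OpenCV 4.12 (cv2) and the standard library are available. Lean on these libraries where they do the work, as an engineer would, in place of code of your own. Each camera call takes 0.05 s, during which the arm holds its last target.

## Task

The grinder has just been cleaned and needs zeroing: screw its adjusting collar down (clockwise from above) by its bars until you feel the burrs touch, and press it firmly home without forcing it. Then back it off (anticlockwise) from that touch point by exactly three long divisions of its scale, a quarter turn, read against the fixed pointer on the far rim, and leave it there. Do not disturb the things standing around.

Things in the scene. Friction and masses are not known exactly. Their poses are not given: they have to be found in the camera images.
- grinder: Grey coffee grinder, hopper off, screwed to the table and immovable; foot 250 x 155 mm, head 205 x 136 mm with its top at 165 mm, on it an aluminium burr chamber of 134 mm diameter, top at 188 mm. Origin on the table on the vertical axis of the adjusting collar; x points to its front (spout and fork), roughly away from the robot; z up.
- pointer (a point): Top of the fixed dark steel pointer, an 8 mm wide upright post on the chamber's front (far) rim, 71 mm from the collar's axis, 200 mm above the table: its front and back faces stand 66 and 76 mm from the axis. Keep fingertips above 202 mm when sweeping round with the bars.
- throat: Plain round steel ring of 92 mm diameter, fixed in the chamber on the collar's axis, its underside 186 mm above the table; the collar is screwed on it. How far round it has been screwed in differs from start to start, and with it the place on the scale where the burrs touch: that place is not marked and is to be felt.
- collar: Adjusting collar: aluminium ring, 132 mm skirt, 112 mm upper part, 34 mm high, its underside 196 mm above the table. Turns about the upright axis through its origin (centre of its underside); anticlockwise from above (+z) opens, clockwise closes. The sloping skirt bears dark scale lines, short every 10 and long every 30 degrees, the long one on its own +x doubled. Bars stick out along its +y and -y.
- axis (a point): On the collar's axis at its top, 230 mm above the table. Here is how it feels: it starts 1.9 to 3.2 rad open of the burrs' touch and can open to 4.3 rad. Friction: a push of 2 to 4 N on a bar, 88 mm off the axis, turns it; it stays where it is left. Where the burrs touch it stops dead, within 1 mm of bar travel. Firmly home: 8 to 20 N on a bar at the stop; over 40 N is forcing.
- mark (a point): The doubled long line of the scale, 61 mm from the collar's axis, 205 mm above the table. It turns with the collar; seen from the axis it is 90 degrees clockwise of bar_a (from above).
- bar_a (a point): On the centre line of one bar (collar's own +y), 88 mm from the axis, 219 mm above the table. The bars are level round steel rods 12 mm thick that reach from 56 to 112 mm off the axis; below them, farther than 67 mm from the axis, there is nothing down to the head at 165 mm except the pointer.
- bar_b (a point): The same point on the other bar (collar's -y).
- hopper: Bystander: bean hopper, smoked plastic funnel standing upside down on its lid, 116 mm diameter, 148 mm high. Origin under its centre.
- mug: Bystander: white mug, 80 mm diameter, 90 mm high. Origin under its centre.
- tamper: Bystander: steel tamper standing on its 58 mm base, 88 mm high. Origin under its centre.
- portafilter: Bystander: steel portafilter lying flat, basket of 72 mm diameter and 42 mm high over its origin, black handle to its own -x, 200 mm long overall.

How it is judged:
By the outcome, as a careful person would: the job done as asked, in the order asked, and still so for the second after the job is handed in, with the robot touching nothing.
It also fails if it takes over 72 s, if anything falls off the work surface, if the arm or the gripper's body presses on something with over 40 N, if the wrist force passes 120 N, or if a joint passes its speed limit or range.

## Working session

There is one attempt and no reset: what is moved stays moved. The work goes in short steps, each a Python script; the robot and the scene stay as the last script left them, time stands still between calls to the robot, and variables do not carry over. Pictures are saved under pics/ and viewed, and the job is handed in when it is done.

```bash
ls; mkdir -p pics; python3 - <<'E'
from plant import ctrl, sensors, optics
import cv2
for n in("scene","top"):
    p,d=optics.grab_frame(n); cv2.imwrite(f"pics/{n}0.png",p[:,:,::-1])
    print(optics.camera_params(n))
print(sensors.read_state(), ctrl.tcp_to_tips)
E
```

```text
pics
{'mtx': array([[507.27076058,   0.        , 283.02070089],
       [  0.        , 507.27076058, 213.14533121],
       [  0.        ,   0.        ,   1.        ]]), 'k1': -0.1350318268211179, 'R': array([[-0.43467059,  0.90041443,  0.01775772],
       [ 0.70541917,  0.35266305, -0.61482727],
       [-0.55986183, -0.2547207 , -0.78846185]]), 't': array([ 229.11815688, -269.2187806 , 1710.34075315])}
{'mtx': array([[514.26756604,   0.        , 282.48441782],
       [  0.        , 514.26756604, 211.54542915],
       [  0.        ,   0.        ,   1.        ]]), 'k1': -0.008896056935910264, 'R': array([[ 0.02092271, -0.99977734, -0.00274144],
       [-0.99640147, -0.02062664, -0.082211  ],
       [ 0.08213615,  0.00445165, -0.99661118]]), 't': array([   8.76820157,  524.4044268 , 1508.66129929])}
{'t': 0.1, 'q': array([-1.31150554e+00,  2.07339378e-01,  1.54282661e+00, -3.36920616e-05,
        1.39350241e+00, -1.50466493e-01]), 'qvel': array([-2.73768354e-04, -1.45251482e-03, -3.92319976e-03, -2.03288824e-03,
        8.70718051e-05, -9.30778016e-05]), 'tau': array([-8.42133850e-04, -3.84096301e+01, -2.92548966e+01, -1.57423410e-04,
        4.89255748e-03,  1.36984031e-05]), 'eef_pos': array([ 228.90498336, -526.77607719,  255.23185388]), 'eef_rot': array([[ 9.17215243e-01,  3.98391616e-01, -5.64267149e-04],
       [ 3.98391918e-01, -9.17213109e-01,  1.99785764e-03],
       [ 2.78376509e-04, -2.05726496e-03, -9.99997845e-01]]), 'force': array([ 0.21059897, -0.61260161,  0.59832005]), 'wrist_torque': array([ 0.01482334,  0.04969939, -0.02095343]), 'grip_width': 85.56938661449965} 25.0
```

View pics/scene0.png

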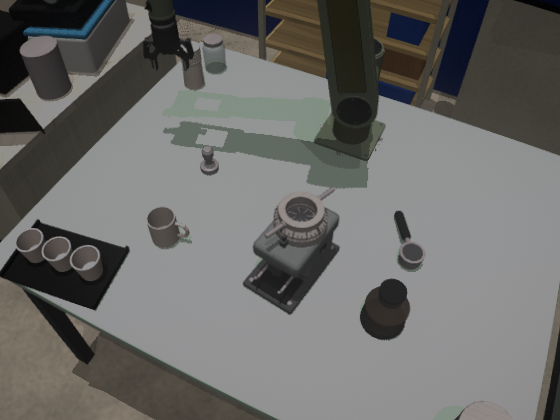

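View pics/top0.png

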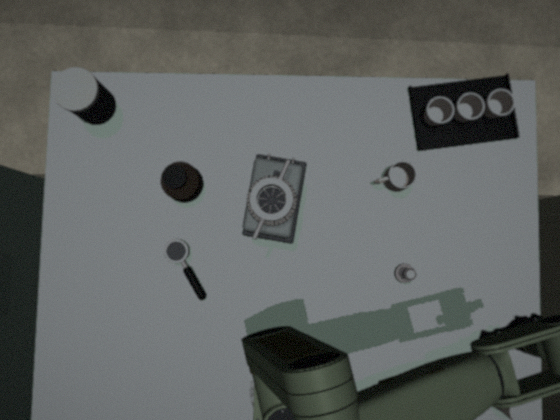

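The scene view shows the collar at about (302,212), and the top view shows it at about (271,198). In the top view the bars run from (290,162) to (255,238). The mug, tamper, hopper and portafilter all stand more than 100 mm clear. I'll zoom in and measure.

```bash
cat > h.py <<'E'
import numpy as np, cv2
from plant import ctrl, sensors, optics
def proj(n,X):
    P=optics.camera_params(n); c=P["R"]@np.asarray(X,float)+P["t"]
    x,y=c[:2]/c[2]; f=1+P["k1"]*(x*x+y*y); K=P["mtx"]
    return np.array([K[0,0]*x*f+K[0,2],K[1,1]*y*f+K[1,2]])
def cast(n,uv,z):
    P=optics.camera_params(n)
    x,y=cv2.undistortPoints(np.array([[uv]],float),P["mtx"],np.array([P["k1"],0,0,0]))[0,0]
    d=P["R"].T@np.array([x,y,1]); o=-P["R"].T@P["t"]
    return o+d*(z-o[2])/d[2]
def depthpts(n,d):
    P=optics.camera_params(n); v,u=np.nonzero(d>0)
    uv=np.stack([u,v],1).astype(float)[:,None]
    xy=cv2.undistortPoints(uv,P["mtx"],np.array([P["k1"],0,0,0]))[:,0]
    c=np.c_[xy,np.ones(len(xy))]*d[v,u][:,None]
    return (c-P["t"])@P["R"],u,v
def crop(n,p,u,v,r,s,f):
    c=p[max(0,v-r):v+r,max(0,u-r):u+r,::-1]
    cv2.imwrite(f,cv2.resize(c,None,fx=s,fy=s,interpolation=cv2.INTER_CUBIC))
E
python3 - <<'E'
from h import *
p,d=optics.grab_frame("top"); crop("top",p,272,198,50,6,"pics/t1.png")
X,u,v=depthpts("top",d)
def an(X,u,v,lab):
    m=(abs(u-u0)<50)&(abs(v-v0)<50)&(X[:,2]>170)
    Y=X[m]
    t=Y[(Y[:,2]>224)&(Y[:,2]<240)]
    (c,r)=cv2.minEnclosingCircle(t[:,:2].astype(np.float32)); print(lab,"top ring",len(t),c,r,np.median(t[:,2]))
    R=np.hypot(*(Y[:,:2]-np.array(c)).T)
    b=Y[(R>72)&(R<115)&(Y[:,2]>205)]
    a=np.degrees(np.arctan2(b[:,1]-c[1],b[:,0]-c[0]))
    print(np.round(np.sort(a)),b[:,2].round())
u0,v0=272,198;an(X,u,v,"top")
p,d=optics.grab_frame("scene"); crop("scene",p,302,220,60,5,"pics/s1.png")
X,u,v=depthpts("scene",d);u0,v0=302,212;an(X,u,v,"scene")
print(cast("top",(271,198),230),cast("scene",(302,212),230))
E
```

```text
top top ring 921 (538.6153564453125, 46.222599029541016) 111.52433776855469 229.8860796195584
[-24. -24. -24. -24. -24. -24. -23. -23. -23. -23. -23. -23. -23. -23.
 -22. -22. -22. -22. -22. -22. -22. -22. -22. -22. -22. -21. -21. -21.
 -21. -21. -21. -21. -21. -21. -21. -20. -20. -20. -20. -20. -20. -20.
 -20. -20. -19. -19. -19. -19. -19. -19. -19. -19. -19. -18. -18. -18.
 -18. -18. -18. -18. -18. -17. -17. -17. -17. -17. -17. -17. -16. -15.
  -7. 151. 152. 152. 152. 152. 152. 153. 153. 153. 153. 153. 153. 153.
 153. 153. 154. 154. 154. 154. 154. 154. 154. 154. 154. 154. 155. 155.
 155. 155. 155. 155. 155. 155. 155. 156. 156. 156. 156. 156. 156. 156.
 156. 156. 157. 157. 157. 157. 157. 157. 157. 157. 157. 157. 158. 158.
 158. 158. 158. 158. 158. 158. 158. 158. 159. 159. 159. 159. 159. 159.
 159. 159. 159.] [233. 222. 226. 225. 225. 223. 225. 225. 221. 223. 226. 225. 227. 227.
 223. 229. 226. 227. 221. 223. 223. 223. 228. 223. 223. 221. 229. 222.
 230. 221. 227. 226. 225. 224. 226. 223. 227. 229. 221. 222. 228. 222.
 218. 218. 227. 226. 233. 222. 226. 224. 224. 229. 225. 223. 225. 
[... 1449 characters left out ...]
220. 219. 222. 225. 222. 222. 217. 222. 218. 221. 221. 223. 221. 224.
 223. 219. 220. 220. 221. 223. 224. 221. 223. 223. 219. 216. 219. 223.
 224. 225. 221. 220. 221. 225. 218. 224. 222. 224. 220. 217. 221. 218.
 221. 215. 213. 223. 221. 224. 222. 225. 222. 224. 225. 229. 224. 225.
 222. 225. 221. 223. 226. 224. 229. 221. 219. 220. 227. 221. 224. 223.
 226. 223. 221. 220. 215. 222. 223. 225. 222. 227. 222. 220. 221. 218.
 223. 226. 224. 223. 221. 222. 221. 219. 217. 223. 223. 224. 224. 223.
 220. 219. 220. 220. 225. 223. 224. 222. 220. 220. 220. 220. 217. 225.
 219. 221. 218. 219. 216. 220. 222. 218. 216. 218.]
[541.30891241  49.04427584 230.        ] [549.93109471  56.63227638 230.        ]
```

View pics/t1.png

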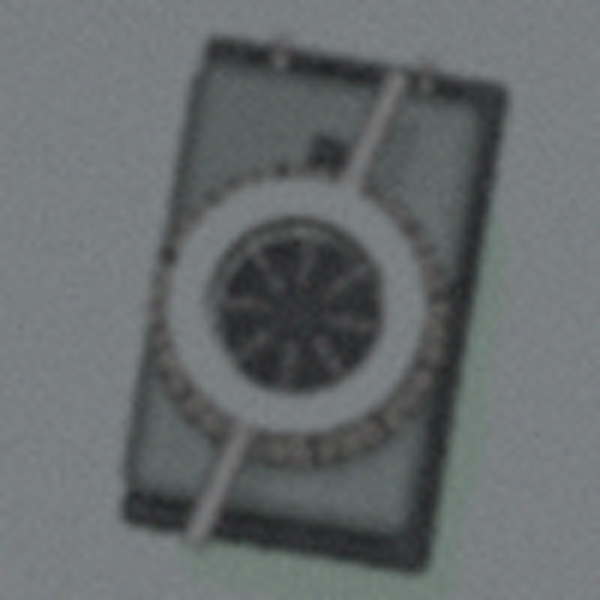

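View pics/s1.png

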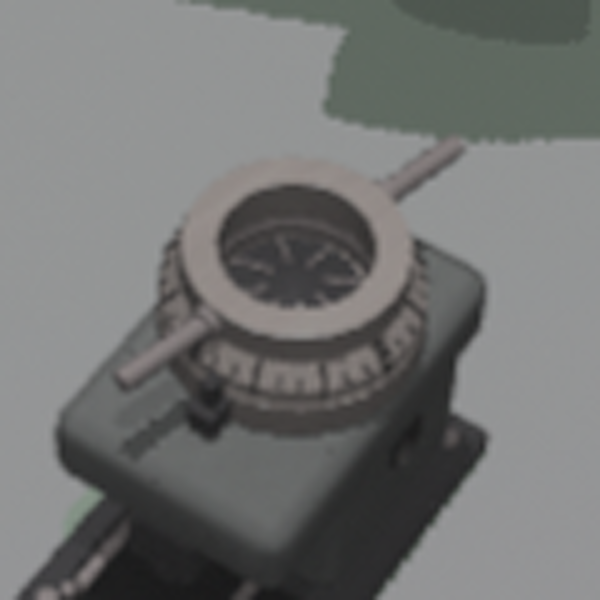

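```bash
cat >> h.py <<'E'
def barfit(n,c,d=None,p=None):
    """bar points by depth; angle from line fit through both bars"""
    X,u,v=depthpts(n,d)
    R=np.hypot(X[:,0]-c[0],X[:,1]-c[1])
    m=(R>72)&(R<112)&(X[:,2]>207)&(X[:,2]<236)
    # re-cast the pixels on the bar's height: less noisy than the depth
    Y=np.array([cast(n,(a,b),222)[:2] for a,b in zip(u[m],v[m])])
    vx,vy,x0,y0=cv2.fitLine(Y.astype(np.float32),cv2.DIST_HUBER,0,.01,.01).ravel()
    off=(c[0]-x0)*vy-(c[1]-y0)*vx
    return np.degrees(np.arctan2(vy,vx))%180,off,len(Y)
def ringc(n,d):
    X,u,v=depthpts(n,d)
    m=(abs(X[:,2]-230)<9)&(np.hypot(X[:,0]-543,X[:,1]-50)<75)
    I=np.zeros(d.shape,np.uint8); I[v[m],u[m]]=255
    return I
E
python3 - <<'E'
from h import *
from scipy.optimize import least_squares
for n in("top","scene"):
    p,d=optics.grab_frame(n)
    g=cv2.GaussianBlur(cv2.cvtColor(p,cv2.COLOR_RGB2GRAY),(3,3),0).astype(float)
    c=np.array([543.,50.])
    # outer edge of the bright top: radial brightness edges at z=230, r~56
    for it in range(3):
        E=[]
        for a in np.radians(np.arange(0,360,4)):
            rs=np.arange(45,64,.5)
            uv=np.array([proj(n,[c[0]+r*np.cos(a),c[1]+r*np.sin(a),230]) for r in rs],np.float32)
            s=cv2.remap(g.astype(np.float32),uv[:,0].copy(),uv[:,1].copy(),cv2.INTER_LINEAR).ravel()
            gr=np.gradient(cv2.GaussianBlur(s[:,None],(1,7),0).ravel())
            i=np.argmin(gr)
            if gr[i]<-1 and 3<i<len(rs)-3: E.append(c+rs[i]*np.array([np.cos(a),np.sin(a)]))
        E=np.array(E)
        f=least_squares(lambda q:np.hypot(*(E-q[:2]).T)-q[2],[*c,56],loss="soft_l1")
        c=f.x[:2]
    print(n,f.x,len(E), np.std(f.fun))
    print(barfit(n,c,d))
    X,u,v=depthpts(n,d)
    R=np.hypot(X[:,0]-c[0],X[:,1]-c[1]); m=(R<50)&(X[:,2]<225);t=(R>44)&(R<54)&(X[:,2]>215)
    print("topring z",np.median(X[t,2]),X[t,:2].mean(0))
print("ptr",cast("top",(222+325/6,148+150/6),200),cast("scene",(242+210/5,160+400/5),200))
E
```

```text
Traceback (most recent call last):
  File "h.py", line 4, in proj
    P=optics.camera_params(n); c=P["R"]@np.asarray(X,float)+P["t"]
ValueError: time passes only in moves, steps and waits
```

```bash
cat >> h.py <<'E'
C=np.array([541.5,50.])
def rot(phi,s=1):
    y=s*np.array([-np.sin(phi),np.cos(phi),0]); z=np.array([0,0,-1.])
    return np.c_[np.cross(y,z),y,z]
def pose(deg,s=1,r=90,z=232,dt=0):
    f=np.radians(deg); t=np.array([-np.sin(f),np.cos(f)])
    xy=C+r*np.array([np.cos(f),np.sin(f)])+dt*t
    return np.array([*xy,z]),rot(f,s)
E
python3 - <<'E'
from h import *
for st in(158,-22):
  for s in(1,-1):
    print(st,s)
    for a in range(0,200,30):
        q=ctrl.solve_ik(*pose(st-a,s)); print(st-a, None if q is None else np.round(q,2))
E
```

```text
158 1
158 [-0.01 -0.01  1.83 -0.    1.32  1.95]
128 [ 0.07  0.07  1.75 -0.    1.32  2.55]
98 None
68 [ 0.08  0.26  1.53 -0.    1.35 -2.68]
38 [ 0.03  0.32  1.45 -0.    1.37 -2.2 ]
8 [-0.04  0.35  1.41 -0.    1.38 -1.75]
-22 [-0.11  0.33  1.44 -0.    1.37 -1.3 ]
158 -1
158 [-0.01 -0.01  1.83 -0.    1.32 -1.19]
128 [ 0.07  0.07  1.75 -0.    1.32 -0.59]
98 [ 0.1   0.17  1.64 -0.    1.33 -0.04]
68 [ 0.08  0.26  1.53 -0.    1.35  0.47]
38 [ 0.03  0.32  1.45 -0.    1.37  0.94]
8 [-0.04  0.35  1.41 -0.    1.38  1.39]
-22 [-0.11  0.33  1.44 -0.    1.37  1.84]
-22 1
-22 [-0.11  0.33  1.44 -0.    1.37 -1.3 ]
-52 [-0.18  0.27  1.51 -0.    1.36 -0.84]
-82 [-0.23  0.19  1.62 -0.    1.34 -0.37]
-112 [-0.24  0.09  1.73 -0.    1.32  0.15]
-142 [-0.2   0.    1.82 -0.    1.32  0.71]
-172 [-0.11 -0.03  1.85 -0.    1.32  1.32]
-202 [-0.01 -0.01  1.83 -0.    1.32  1.95]
-22 -1
-22 [-0.11  0.33  1.44 -0.    1.37  1.84]
-52 [-0.18  0.27  1.51 -0.    1.36  2.3 ]
-82 [-0.23  0.19  1.62 -0.    1.34  2.78]
-112 None
-142 [-0.2   0.    1.82 -0.    1.32 -2.43]
-172 [-0.11 -0.03  1.85 -0.    1.32 -1.82]
-202 [-0.01 -0.01  1.83 -0.    1.32 -1.19]
```

```bash
python3 - <<'E'
from h import *
S=sensors.read_state
p,R=pose(158,-1,z=300); ctrl.move_ptp(p,R); print(S()["t"])
ctrl.gripper_to(26,20); s=S(); print(s["t"],s["grip_width"],s["eef_pos"],s["force"])
p[2]=230; print(ctrl.move_l(p,vel=80,threshold=5)); s=S(); print(s["t"],s["eef_pos"],s["force"])
F=[]
for i in range(5):
    ctrl.hold(.02);F.append(S()["force"])
print(np.mean(F,0),np.std(F,0))
for n in("top","scene"):
    im,d=optics.grab_frame(n); crop(n,im,*((272,198) if n=="top" else (302,220)),50 if n=="top" else 60,6 if n=="top" else 5,f"pics/g_{n}.png")
E
```

```text
2.6833
3.2833 26.42943869615914 [458.0533264   83.70105118 299.97355608] [0.30241599 0.57172848 0.02099929]
False
4.3083 [458.55511995  83.72544171 230.6032746 ] [ 0.22907509 -0.54862812  0.1060811 ]
[-0.17925082  0.26402175 -0.05062452] [0.1355564  0.76557367 0.4355586 ]
```

View pics/g_scene.png

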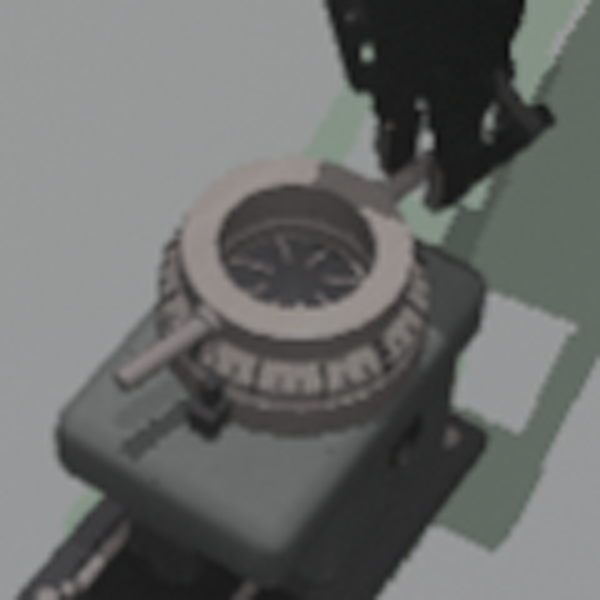

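The scene view shows the two fingers (crop (400,150) and (435,190)) on either side of the near bar. Next I'll sweep clockwise.

```bash
cat >> h.py <<'E'
S=sensors.read_state
def st(n=4):
    """time, tool angle about C (deg), radius, tangential & radial force (ccw +), z force"""
    L=[]
    for i in range(n):
        ctrl.hold(.02); L.append(S())
    x=np.mean([s["eef_pos"] for s in L],0)-[*C,0]; f=np.mean([s["force"] for s in L],0)
    a=np.arctan2(x[1],x[0]); t=np.array([-np.sin(a),np.cos(a)]); r=np.array([np.cos(a),np.sin(a)])
    return np.round([L[-1]["t"],np.degrees(a),np.hypot(x[0],x[1]),f[:2]@t,f[:2]@r,f[2],x[2]],2)
E
python3 - <<'E'
from h import *
print(st()); a=158
hit=False
while a>58 and not hit:   # 158-108+~4 deg slack : stay short of 1.9 rad
    a=max(a-20,58); p,R=pose(a,-1,z=230)
    hit=ctrl.move_l(p,R,vel=60,threshold=12); print(hit,st(2))
E
```

```text
[4.5600e+00 1.5791e+02 8.9660e+01 2.1000e-01 3.5000e-01 1.7000e-01
 2.3059e+02]
False [ 5.2700e+00  1.3799e+02  9.0140e+01  7.3000e-01  1.9000e-01 -8.0000e-02
  2.3000e+02]
False [ 5.9800e+00  1.1810e+02  9.0120e+01  1.8000e-01 -5.0000e-02 -2.5000e-01
  2.2995e+02]
False [ 6.6800e+00  9.8030e+01  9.0150e+01 -2.2000e-01  5.9000e-01 -2.0000e-01
  2.3007e+02]
False [ 7.390e+00  7.801e+01  9.017e+01 -4.000e-02 -2.500e-01  5.200e-01
  2.301e+02]
False [ 8.1000e+00  5.8020e+01  9.0140e+01 -3.7000e-01  2.2000e-01 -2.2000e-01
  2.3009e+02]
```

```bash
python3 - <<'E'
from h import *
for n in("top","scene"):
    im,d=optics.grab_frame(n); crop(n,im,*((272,198) if n=="top" else (302,220)),50 if n=="top" else 60,6 if n=="top" else 5,f"pics/h_{n}.png")
E
```

```text
(no output)
```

View pics/h_scene.png

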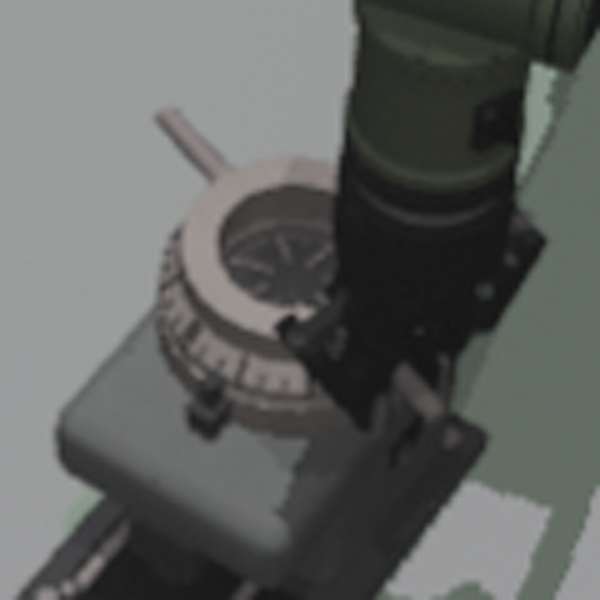

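The collar is turning with the tool: the free bar is now at crop (190,140) and the driven one at (420,390). Now I'll go slowly to the stop.

```bash
python3 - <<'E'
from h import *
a=58; hit=False
while a>-34 and not hit:
    a-=12; p,R=pose(a,-1,z=230)
    hit=ctrl.move_l(p,R,vel=20,threshold=7); print(a,hit,S()["force"].round(1),st(3))
E
```

```text
46 False [-2.2  0.3  1.1] [  9.34  45.96  89.92   1.7   -1.11   0.52 229.91]
34 False [-0.7  1.1 -0.5] [ 1.0480e+01  3.3920e+01  9.0120e+01  1.2300e+00 -4.0000e-02 -4.9000e-01
  2.2995e+02]
22 True [-0.5  0.   0.5] [1.0920e+01 3.3530e+01 8.9290e+01 1.3000e-01 3.6000e-01 4.1000e-01
 2.2891e+02]
```

```bash
python3 - <<'E'
from h import *
a=33.5; hits=0
while a>-34 and hits<2:
    a-=8; p,R=pose(a,-1,z=230)
    hit=ctrl.move_l(p,R,vel=18,threshold=9); f=S()["force"].round(1);s=st(3); print(a,hit,f,s)
    if hit or s[3]>6: break
E
```

```text
25.5 True [-1.7  1.   0.7] [ 11.35  33.64  88.12   0.49  -0.58   0.31 227.31]
```

```bash
python3 - <<'E'
from h import *
p,R=pose(34.5,-1,z=230); print(ctrl.move_l(p,R,vel=15), st())
for a in np.arange(34.2,30,-.25):
    p,R=pose(a,-1,z=230); ctrl.move_l(p,R,vel=10); s=st(4); print(round(a,2),s)
    if s[3]>10: break
E
```

```text
False [ 1.1820e+01  3.4440e+01  8.9870e+01 -2.3000e-01 -4.5000e-01  1.9000e-01
  2.2979e+02]
34.2 [ 1.2130e+01  3.4140e+01  8.9950e+01  2.2000e-01 -1.5000e-01  2.4000e-01
  2.2991e+02]
33.95 [1.2450e+01 3.3940e+01 9.0000e+01 1.3000e-01 1.0000e-01 5.7000e-01
 2.3001e+02]
33.7 [ 1.2770e+01  3.3690e+01  9.0010e+01 -1.0000e-01  2.3000e-01 -1.1000e-01
  2.3002e+02]
33.45 [ 1.3080e+01  3.3460e+01  8.9990e+01  2.0000e-01 -0.0000e+00 -3.0000e-01
  2.2999e+02]
33.2 [ 1.3400e+01  3.3370e+01  8.9970e+01  1.3400e+00 -5.0000e-02  1.7000e-01
  2.2995e+02]
32.95 [ 13.72  33.3   89.94   3.29  -0.6    1.15 229.93]
32.7 [ 14.03  33.26  89.9    5.13  -0.89   1.65 229.91]
32.45 [ 14.35  33.24  89.84   6.07  -1.02   1.72 229.88]
32.2 [ 14.67  33.23  89.79   6.71  -1.2    1.97 229.87]
31.95 [ 14.98  33.22  89.75   7.67  -1.29   2.84 229.86]
31.7 [ 15.3   33.21  89.71   8.57  -1.15   2.55 229.85]
31.45 [ 15.62  33.22  89.66   9.45  -1.7    2.89 229.82]
31.2 [ 15.93  33.21  89.61  10.24  -1.6    3.41 229.81]
```

It stops dead at a tool angle of 33.2°: the command advanced 1.5° with no motion. I'll press a little more, then release and find the other side of the bar.

```bash
python3 - <<'E'
from h import *
for a in np.arange(30.9,29,-.3):
    p,R=pose(a,-1,z=230); ctrl.move_l(p,R,vel=10); s=st(6); print(round(a,2),s)
    if s[3]>12.8: break
ctrl.hold(.2); print(st(6))
# release, centre of the slack is ~4.5 deg further ccw
p,R=pose(35.5,-1,z=230); ctrl.move_l(p,R,vel=20); print(st())
p,R=pose(37.7,-1,z=230); ctrl.move_l(p,R,vel=20); print(st(), S()["grip_width"])
p,R=pose(37.7,-1,z=300); ctrl.move_l(p,R,vel=120); 
j=S()["q"].copy(); j[0]-=.45; ctrl.set_joints(j)
for n in("top","scene"):
    im,d=optics.grab_frame(n); np.save(f"{n}1.npy",d); crop(n,im,*((272,198) if n=="top" else (302,220)),50 if n=="top" else 60,6 if n=="top" else 5,f"pics/i_{n}.png")
    print(n,barfit(n,C,d),barfit(n,C,np.load(f"{n}0.npy")),S()["t"])
E
```

```text
30.9 [ 16.28  33.19  89.55  11.56  -2.06   3.82 229.79]
30.6 [ 16.63  33.19  89.49  12.37  -2.59   4.43 229.76]
30.3 [ 16.98  33.18  89.44  13.27  -2.24   4.93 229.75]
[ 17.28  33.19  89.43  13.02  -2.22   4.44 229.74]
[ 1.7910e+01  3.5100e+01  8.9990e+01 -1.4000e-01  1.8000e-01  5.0000e-02
  2.3005e+02]
[1.830e+01 3.761e+01 8.998e+01 1.100e-01 3.000e-01 1.800e-01 2.300e+02] 25.925648078209033
top (np.float32(36.256966), np.float64(0.26710337950771645), 140) (np.float32(157.63391), np.float64(-1.395842382304636), 139) 20.1583
scene (np.float32(35.729984), np.float64(-0.29222603055109175), 125) (np.float32(158.23639), np.float64(1.838409176769801), 148) 20.2083
```

View pics/i_top.png

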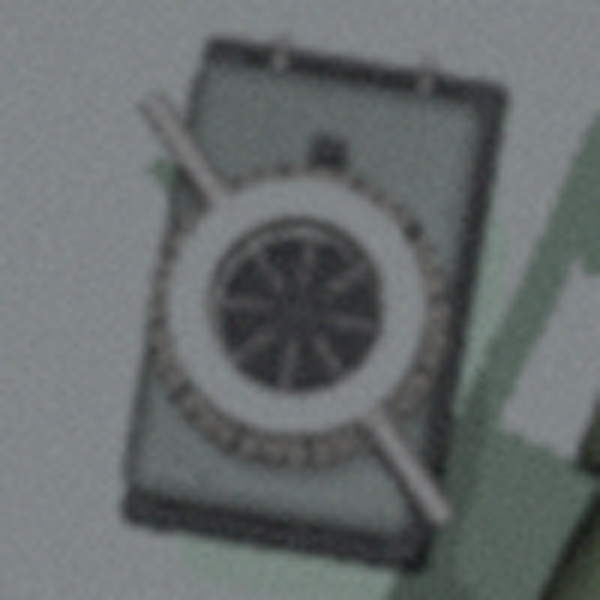

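View pics/i_scene.png

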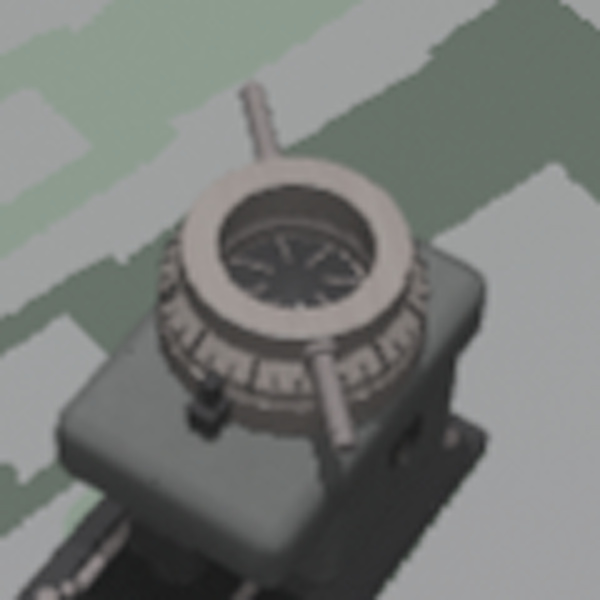

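The stop is measured: bar_a is at 36.0° (top view 36.3°, scene view 35.7°), with the doubled mark at top crop (415,230), about −54°, which agrees. Backing off now, stopping 1° short so I can check before the last nudge.

```bash
python3 - <<'E'
from h import *
p,R=pose(36,-1,z=300); ctrl.move_ptp(p,R)
p[2]=230; print(ctrl.move_l(p,R,vel=100,threshold=6),st())
a=37; c=None
for a in np.arange(37.5,44,.4):
    p,R=pose(a,-1,z=230); ctrl.move_l(p,R,vel=20); s=st(4)
    if s[3]<-1.2:
        c=a-.4; print("contact",a,s); break
a=c; fin=c+88.8
while a<fin:
    a=min(a+15,fin); p,R=pose(a,-1,z=230); h=ctrl.move_l(p,R,vel=60,threshold=15)
    if h: print("hit",st()); break
print(st())
b=a-2.7; p,R=pose(b,-1,z=230); ctrl.move_l(p,R,vel=30); p[2]=300; ctrl.move_l(p,R,vel=120)
j=S()["q"].copy(); j[0]-=.55; ctrl.set_joints(j)
for n in("top","scene"):
    im,d=optics.grab_frame(n); np.save(f"{n}2.npy",d); crop(n,im,*((272,198) if n=="top" else (302,220)),50 if n=="top" else 60,6 if n=="top" else 5,f"pics/j_{n}.png")
    print(n,barfit(n,C,d),S()["t"])
print("cmd contact",c,"final",a)
E
```

```text
False [ 2.2190e+01  3.5720e+01  9.0550e+01 -0.0000e+00  6.0000e-02 -8.0000e-02
  2.3108e+02]
contact 41.899999999999984 [ 2.6010e+01  4.1680e+01  8.9950e+01 -1.3700e+00 -6.6000e-01 -1.0000e-01
  2.3004e+02]
[ 2.9280e+01  1.3028e+02  8.9920e+01  3.2000e-01 -2.0000e-02 -2.0000e-02
  2.2990e+02]
top (np.float32(126.0358), np.float64(-1.7184503342427888), 138) 31.4167
scene (np.float32(125.99899), np.float64(2.673433905580623), 158) 31.4667
cmd contact 41.499999999999986 final 130.29999999999998
```

View pics/j_top.png

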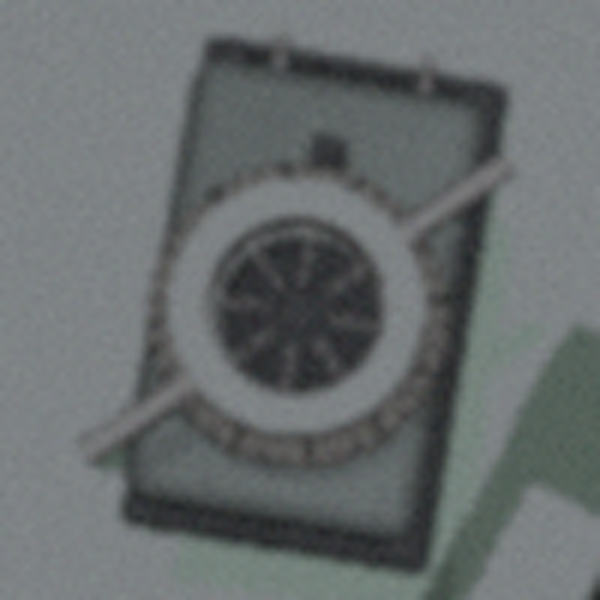

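View pics/j_scene.png

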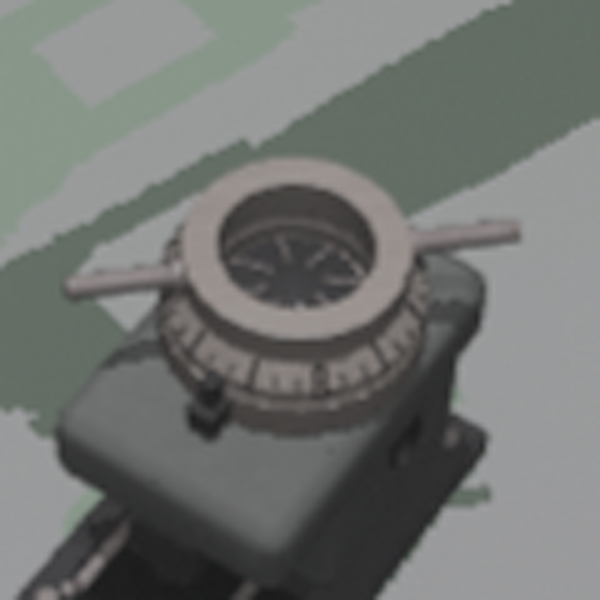

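```bash
python3 - <<'E'
from h import *
from scipy.ndimage import gaussian_filter1d as gf
cc={"top":(540.6,49.5),"scene":(542.3,50.5)}
off={"top":(222,148,6),"scene":(242,160,5)}
def strip(n,f,secs,r=61,z=205):
    g=cv2.cvtColor(cv2.imread(f),cv2.COLOR_BGR2GRAY).astype(np.float32); u0,v0,k=off[n]
    A=np.arange(*secs,.1); out=0
    for dr,dz in((-1.5,3),(0,0),(1.5,-3)):
        uv=np.array([proj(n,[cc[n][0]+(r+dr)*np.cos(a),cc[n][1]+(r+dr)*np.sin(a),z+dz]) for a in np.radians(A)])
        uv=((uv-[u0,v0]+.5)*k-.5).astype(np.float32)
        out=out+cv2.remap(g,uv[:,:1].copy(),uv[:,1:].copy(),cv2.INTER_LINEAR).ravel()
    return A,out-gf(out,150)
for n,secs in(("scene",(-5,100)),("scene",(0,30)),("scene",(42,102)),("top",(146,206)),("top",(138,208)),("top",(222,300)),("top",(48,118))):
    k=n[0]
    A,a=strip(n,f"pics/i_{n}.png",secs); _,b=strip(n,f"pics/j_{n}.png",secs)
    sh=np.arange(-50,51); cr=[np.corrcoef(a[60:-60],b[60+s:len(b)-60+s])[0,1] for s in sh]
    i=int(np.argmax(cr)); print(n,secs,"best shift j-i deg",sh[i]*.1,round(cr[i],2))
for n in("top","scene"):
    v=[barfit(n,C,optics.grab_frame(n)[1])[0] for _ in range(6)]; print(n,np.mean(v),np.std(v))
E
```

```text
scene (-5, 100) best shift j-i deg 0.2 0.74
scene (0, 30) best shift j-i deg -0.2 0.99
scene (42, 102) best shift j-i deg -0.30000000000000004 0.98
top (146, 206) best shift j-i deg 0.0 0.95
top (138, 208) best shift j-i deg 0.0 0.95
top (222, 300) best shift j-i deg -0.30000000000000004 0.9
top (48, 118) best shift j-i deg -0.6000000000000001 0.86
top 125.95315 0.018998573
scene 126.010864 0.029482929
```

The tick pattern against the pointer repeats to within 0.3° of 90° in the clean sectors. The bars give 89.7° from the top view and 90.3° from the scene view. The arm is clear, so I won't nudge it. Handing in.

```bash
python3 - <<'E'
from h import *
im,d=optics.grab_frame("top"); print(S()["t"],S()["force"].round(1),S()["eef_pos"].round())
a=cv2.imread("pics/top0.png")[:,:,::-1]; cv2.imwrite("pics/end_top.png",im[:,:,::-1])
D=cv2.GaussianBlur(cv2.absdiff(a,im),(5,5),0).max(2)
for nm,u,v in(("hopper",181,182),("mug",397,177),("tamper",405,273),("portaf",185,268)): print(nm,D[v-25:v+25,u-25:u+25].max())
ctrl.finish_job()
E
```

```text
32.1167 [-0.5 -0.4 -0.5] [ 478. -151.  299.]
hopper 11
mug 74
tamper 109
portaf 10
the job is handed in; nothing more can be done
```

View pics/end_top.png

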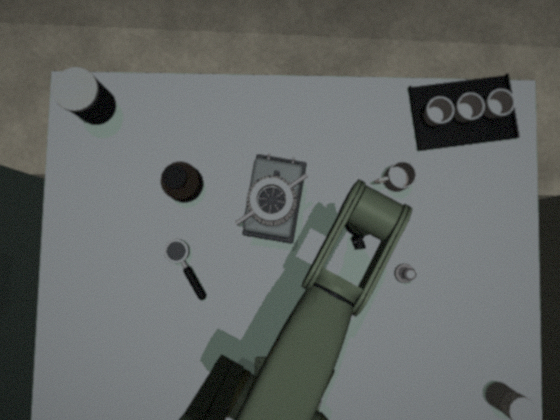

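The grinder is zeroed and backed off a quarter turn, and I handed the job in at 32 s of the 72 s allowed, with the arm clear of everything.

- **Zeroing:** I screwed the collar clockwise by its near bar, with the fingers loosely either side of it, for about 2.1 rad. It then stopped dead: pressing harder raised the force with almost no further movement. I pressed it home to about 13 N. Bar_a then read 36.0° (36.3° in the top view, 35.7° in the scene view).
- **Backing off:** I turned it anticlockwise to a bar reading of 126.0° in both views. That makes the back-off 89.7° from the top view and 90.3° from the scene view. Four of the six shorter stretches of scale I compared repeated to within 0.3° of three long divisions.
- **Checks that disagreed:**
  - One stretch of the scale read 0.6° short. The widest scene stretch (+0.2°) correlated poorly.
  - The arm's own travel gave 88.8°. I put that down to an error of 1–2 mm in where I placed the collar's axis, and trusted the cameras instead.
- **Bystanders:** My before-and-after picture check showed nothing at the hopper or portafilter. It did flag the mug and tamper. In the last top view the arm overlaps those patches, and both still stand at their original pixels: mug at (398,177), tamper at (405,273).

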